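# Prime the air-scribe lubricator

## Task

Prime the bench lubricator: with closed fingertips press its big mushroom-headed plunger all the way down and let it come all the way back up, again and again, until the indicator pin beside it stands fully out, then leave the plunger up and move clear. Only push the plunger head from above, never grip it; do not touch the pin or press the small bleed button, and leave the bottle, jar and brush where they are.

Things in the scene. Friction and masses are not known exactly. Their poses are not given: they have to be found in the camera images.
- pump: Lubricator bolted to the bench (it cannot move): aluminium block 56 x 150 mm, top face 90 mm above the bench, on a steel foot plate 86 x 196 x 8 mm. Origin: centre of its underside; z up, y along the block. On its top face in a row along its y: the plunger at y = +52 mm, the indicator pin at y = -14 mm, the bleed button at y = -56 mm.
- plunger_top (a point): Centre of the flat top of the plunger's black mushroom head (40 mm across, 15 mm deep, on a 14 mm steel rod), the highest part of the lubricator: 140 mm above the bench when up, 120 mm when fully down; moves with the plunger.
- plunger (a joint): Plunger travel in m: 0 = fully up, 0.020 = fully down on a firm stop. Pressed straight down. Its spring takes 4 N at the start and 10 N at the bottom, plus up to 3 N while it drives the pin, and returns it in about 0.3 s. It must come back fully up (within 1 mm) before the next stroke counts; strokes short of 17 mm may gain nothing.
- pin_tip (a point): Top centre of the indicator pin, a plain steel rod 12 mm across in a brass collar: 95 mm above the bench at pin value 0, 139 mm when fully out. Not to be touched.
- pin (a joint): How far the indicator pin has risen, m: starts between 0 and 0.016, 0.044 = fully out. A ratchet lifts it during each full down stroke of the plunger, by about 9 mm (9 to 18 mm on the first); between strokes friction keeps it where it is. 3 or 4 full strokes bring it fully out; further strokes do no harm and change nothing.
- bleed_top (a point): Top of the small steel bleed button, 14 mm across, 104 mm above the bench. Not to be pressed.
- bleed (a joint): Bleed button travel in m: 0 = up, 0.006 = pressed in. Leave at 0.
- glue_bottle: White glue bottle with green cap, 34 mm across, 85 mm tall, standing loose beside the lubricator; origin under its centre. A bystander.
- jar: Jar with black lid, 56 mm across, 60 mm tall, standing loose beside the lubricator; origin under its centre. A bystander.
- brush: Brush 170 mm long, lying loose on the bench beside the lubricator along its own x; origin at the middle underneath. A bystander.
Things that resemble listed ones, but are neither listed nor needed, are in the scene too. Of the things shaped like the pump, the aluminium one is meant.

How it is judged:
By the outcome, as a careful person would: the job done as asked, in the order asked, and still so for the second after the job is handed in, with the robot touching nothing.
It also fails if it takes over 48 s, if anything falls off the work surface, if the arm or the gripper's body presses on something with over 40 N, if the wrist force passes 120 N, or if a joint passes its speed limit or range.

## Robot

A 6-joint arm with a two-finger parallel gripper is mounted at the origin on the work surface. World frame = base frame: x ahead of the robot, y to its left, z up, the work surface at z = 0. Lengths are in m, angles in rad, forces in N, time in s.
With the tool pointing down it reaches from about 0.425 to 0.95 m from the base axis. Payload 3.5 kg.
Tool frame: the origin (TCP) lies midway between the tips of the shut fingers; the grasp point (between the pads) lies 19 mm behind it; z points along the fingers, y is the line along which they close (so a half turn about z gives the same grasp; the last joint's range is limited). The gripper opens to 85 mm and grips with 20 to 120 N. Pads are 22 mm wide; open, the fingers measure 114 mm over their backs; the gripper's body (76 mm by 85 mm) begins 54 mm behind the grasp point. The pads swing forward as they close: fully open they stand 13 mm farther back than shut.
Start: joints at [1.184, 0.286, 1.577, -0, 1.279, -0.15], TCP at [0.158, 0.656, 0.231] pointing down, gripper open.
Joint ranges: [-2.77, 2.77], [-0.9, 2.22], [0.21, 2.48], [-1.53, 4.67], [0.24, 2.81], [-2.84, 2.84]. Speed limits (rad/s): [2.79, 2.79, 3.14, 3.14, 3.14, 3.14].

## Interface

Orientations are given as a unit quaternion [x, y, z, w].
In Python, from plant import ctrl, cams, order gives the robot as it stands.
- The arm moves only by the tool move_arm, never from a script. Its argument "plan" is one flat list of numbers, 7 for each row, row after row: the shift along the world's x, y, z in mm, then the turn, a rotation vector about the world's x, y, z in degrees, then the finger opening in mm, from 0 to 85.4. A call has 1 to 12 rows; each row shifts and turns the commanded pose from where the row before left it; what a row does not reach is not made up. A row lasts 1/10 s, in which the tool goes at most 50 mm and 8.59 degrees, less where a joint would pass 70% of its speed; a pose out of reach is approached as far as the arm can. A call is refused whole if a number of a shift passes 50 or a number of a turn 8.59, either way. A call with a gripper value outside its range is refused whole. The fingers move at their own pace and stop on an object; "newtons" is the grip in N (left out, the last holds). Time passes only in rows, so rows that do not move let the fingers close. It gives the time, the measured TCP pose, the force, the opening and the grip force at its end, in the units of the state.
- ctrl.get_state(): the state, without advancing time (a new reading comes with each control period).
- cams.read_camera(name): name is "side" or "top"; returns a dict with "color" (420x560x3 uint8, red, green, blue), "fov_y" (degrees; the focal length in pixels is half the picture's height over the tangent of half this angle, whatever the lens; pixels are square), "cx", "cy" (the principal point, pixels), "origin" and "orientation" of the camera in the world. Camera axes: x right, y up, looking along -z (the intrinsics and any distortion apply to the point x, -y, -z); pixel columns grow to the right and rows downward; lengths in m; the calibration is good to about 2 mm. A picture is of the moment at which its call begins. There is no depth.
- order.sign_off(): hands the job in; it is judged then, once.
The state is a dict: "time": time; "qpos": joint angles; "dq": joint speeds; "joint_efforts": joint torques, N m; "eef_pos": TCP position; "tcp_rot": TCP orientation; "contact_force": force on the tool from outside, world axes, zero at the start; "wrist_torque": the same for the moment, N m; "opening": opening from 0.0 (shut) to 1.0 (fully open); "finger_force": force on a finger pad.
Only numpy, scipy, OpenCV 4.12 (cv2) and the standard library are available. Lean on these libraries where they do the work, as an engineer would, in place of code of your own. Each camera call takes 0.05 s, during which the arm holds its last target. There are 200 camera calls.

## Working session

There is one attempt and no reset: what is moved stays moved. The work goes in short steps, Python scripts to look and compute and a tool call to move; the robot and the scene stay as the last step left them, time stands still between calls to the robot, and variables do not carry over. Pictures are saved under pics/ and viewed, at most 10 in all, crops included, and the job is handed in when it is done.

Besides the shell and the picture viewer there is one more tool, called after "Emit:" by a JSON object that holds its "method" and its "body". move_arm: Moves the arm, as the interface text tells. Its arguments: {"type":"object","properties":{"plan":{"type":"array","items":{"type":"number"}},"newtons":{"type":"number"}},"required":["plan"]}

```bash
mkdir -p pics; ls; python3 - <<'E'
from plant import ctrl,cams
import cv2
for n in("side","top"):
    d=cams.read_camera(n); cv2.imwrite(f"pics/{n}0.png",d["color"][:,:,::-1])
    print(n,{k:v for k,v in d.items() if k!="color"})
s=ctrl.get_state();print(s)
E
```

```text
pics
side {'fov_y': 57.25545299708288, 'cx': 272.94677841884953, 'cy': 209.66318639522447, 'origin': array([0.192171  , 0.5184314 , 0.58567309]), 'orientation': array([-0.14903815,  0.41317504,  0.85035787, -0.28976804])}
top {'fov_y': 47.86695062478844, 'cx': 280.16830822381365, 'cy': 210.75041042687815, 'origin': array([0.52306516, 0.03178167, 1.21877801]), 'orientation': array([ 0.03071439, -0.01792347, -0.70305554,  0.71024523])}
{'time': 0.1, 'qpos': array([ 1.18402214e+00,  2.87052474e-01,  1.57805069e+00, -1.94627925e-05,
        1.27860147e+00, -1.49989066e-01]), 'dq': array([-0.00049441, -0.0032478 , -0.00336821, -0.00017542,  0.00139657,
       -0.00074392]), 'joint_efforts': array([ 6.70426689e-04, -4.07294726e+01, -2.93699867e+01, -1.25292167e-04,
        3.52905758e-03,  1.83211023e-05]), 'eef_pos': array([0.15807939, 0.65560883, 0.23009103]), 'tcp_rot': array([ 1.18113313e-01,  9.92999562e-01, -1.02065867e-03, -2.71036220e-04]), 'contact_force': array([ 0.14137619,  0.07487442, -0.28571078]), 'wrist_torque': array([ 0.01612768,  0.01293443, -0.01378803]), 'finger_force': 0.0, 'opening': 0.9999924474875987}
```

View pics/top0.png

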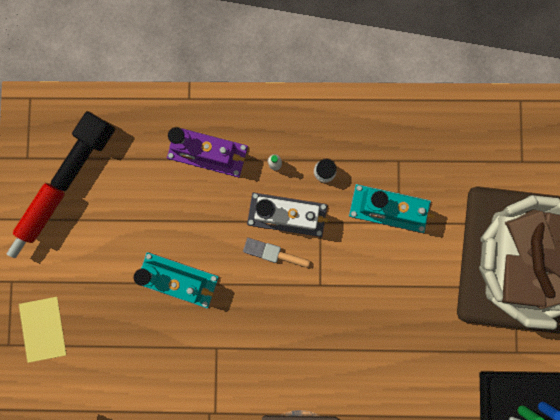

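View pics/side0.png

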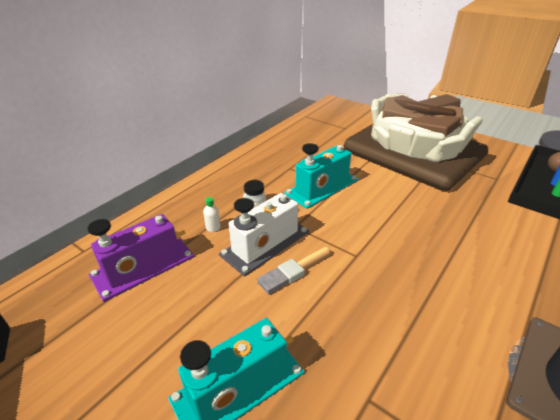

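The top view shows four lubricator-shaped things: purple (207,148), teal (392,207), teal (180,282) and bare aluminium (288,214). I choose the aluminium one, whose black head is at about (265,208) in top and (244,207) in side. Next I check it in a crop and measure it.

```bash
cat > h.py <<'E'
import numpy as np,cv2
from scipy.spatial.transform import Rotation as R
def ray(d,u,v):
    f=d["color"].shape[0]/2/np.tan(np.radians(d["fov_y"]/2))
    w=R.from_quat(d["orientation"]).apply([(u-d["cx"])/f,-(v-d["cy"])/f,-1]); return d["origin"],w/np.linalg.norm(w)
def plane(d,u,v,z):
    o,w=ray(d,u,v); return o+w*(z-o[2])/w[2]
def tri(d1,p1,d2,p2):
    (a,u),(b,v)=ray(d1,*p1),ray(d2,*p2)
    s=np.linalg.lstsq(np.c_[u,-v],b-a,rcond=None)[0]
    p,q=a+s[0]*u,b+s[1]*v; return (p+q)/2,np.linalg.norm(p-q)
def dark(d,u,v,r,t=45):
    m=(d["color"].max(2)<t).astype(np.uint8)
    k=np.zeros_like(m);k[v-r:v+r,u-r:u+r]=1
    c,_=cv2.findContours(m*k,cv2.RETR_EXTERNAL,cv2.CHAIN_APPROX_NONE)
    c=max(c,key=cv2.contourArea); return cv2.fitEllipse(c),cv2.contourArea(c)
E
python3 - <<'E'
from h import *
from plant import cams
T=cams.read_camera("top");S=cams.read_camera("side")
t=dark(T,265,208,17);s=dark(S,244,207,16);print(t,s)
print("tri",tri(T,t[0][0],S,s[0][0]));print(plane(T,*t[0][0],.14),plane(S,*s[0][0],.14))
for n,(u,v) in dict(pin=(293,214),bleed=(311,216)).items(): print(n,plane(T,u,v,.1))
a=cv2.resize(T["color"][175:255,225:345],None,fx=5,fy=5,interpolation=2)[:,:,::-1];b=cv2.resize(S["color"][165:275,205:325],None,fx=5,fy=5,interpolation=2)[:400,:,::-1]
b=cv2.resize(S["color"][175:275,210:330],(600,500),interpolation=2)[:,:,::-1]
cv2.imwrite("pics/c1.png",cv2.resize(np.vstack([a,b[:,:600]]),(400,600)))
E
```

```text
(((264.88836669921875, 207.91586303710938), (14.999507904052734, 17.74069595336914), 115.71176147460938), 202.5) (((243.69996643066406, 205.26785278320312), (12.094761848449707, 16.696537017822266), 87.183837890625), 153.0)
tri (array([0.6055449 , 0.08843665, 0.13533386]), np.float64(0.004487694221493417))
[0.60347515 0.0867462  0.14      ] [0.60313425 0.09413041 0.14      ]
pin [0.59263854 0.02197406 0.1       ]
bleed [ 0.58831002 -0.02064041  0.1       ]
```

View pics/c1.png

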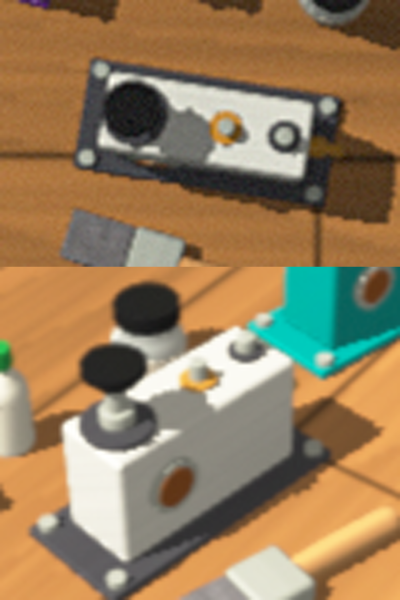

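The crop confirms the bare-aluminium pump, with its black head, pin in a brass collar, and bleed button. The head centre is about (0.604, 0.088), with the pin 66 mm from it as specified. I'll turn the finger closing line across the block.

Emit:
{"method": "move_arm", "body": {"plan": [28, -35, 0, 0, 0, -7, 0, 28, -35, 0, 0, 0, -7, 0, 28, -35, 0, 0, 0, -7, 0, 28, -35, 0, 0, 0, -7, 0, 28, -35, 0, 0, 0, -7, 0, 28, -35, 0, 0, 0, -7, 0, 28, -35, 0, 0, 0, -7, 0, 28, -35, 0, 0, 0, -7, 0, 28, -35, 0, 0, 0, -7, 0, 28, -35, 0, 0, 0, -7, 0, 28, -35, 0, 0, 0, -7, 0, 28, -35, 0, 0, 0, -7, 0], "newtons": 40}}

```text
time: 1.4
eef_pos: [0.4951, 0.2345, 0.2313]
tcp_rot: [0.754, 0.657, 0.0, -0.0]
contact_force: [0.5, 0.8, -2.0]
opening: -0.0
finger_force: 0.0
```

Emit:
{"method": "move_arm", "body": {"plan": [28, -35, 0, 0, 0, -2, 0, 28, -35, 0, 0, 0, 0, 0, 28, -35, 0, 0, 0, 0, 0, 26, -42, 0, 0, 0, 0, 0, 0, 0, 0, 0, 0, 0, 0, 0, 0, 0, 0, 0, 0, 0, 0, 0, 0, 0, 0, 0, 0]}}

```text
time: 2.1
eef_pos: [0.6036, 0.0899, 0.231]
tcp_rot: [0.763, 0.646, -0.0, -0.0]
contact_force: [-0.1, 0.1, 0.1]
opening: 0.0
finger_force: 0.0
```

Emit:
{"method": "move_arm", "body": {"plan": [0, -1, -25, 0, 0, 0, 0, 0, 0, -25, 0, 0, 0, 0, 0, 0, -20, 0, 0, 0, 0, 0, 0, -8, 0, 0, 0, 0, 0, 0, 0, 0, 0, 0, 0, 0, 0, 0, 0, 0, 0, 0]}}

```text
time: 2.7
eef_pos: [0.6047, 0.0889, 0.1545]
tcp_rot: [0.763, 0.646, 0.001, 0.001]
contact_force: [0.6, -0.2, 0.3]
opening: 0.003
finger_force: 0.0
```

```bash
cat > look.py <<'E'
import sys
from h import *
from plant import cams
S=cams.read_camera("side");T=cams.read_camera("top")
a=cv2.resize(S["color"][135:285,190:340],(560,560),interpolation=2)
cv2.imwrite(f"pics/{sys.argv[1]}.png",a[:,:,::-1])
E
python3 look.py l1
```

```text
(no output)
```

View pics/l1.png

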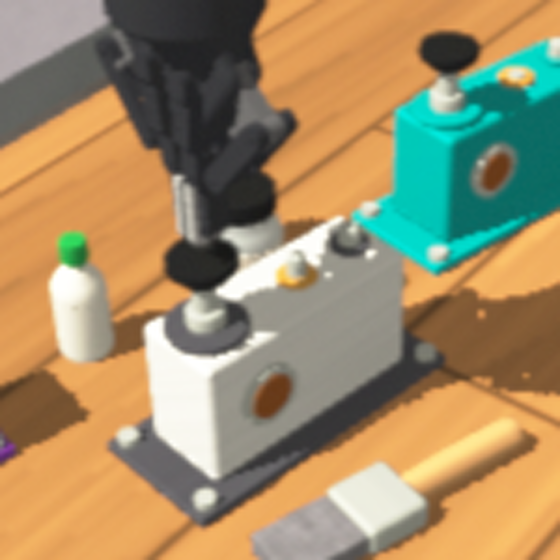

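The tips (197,235) sit centred above the head (201,262) with clear space around them, and nothing is near the pin. Starting the first press gently.

Emit:
{"method": "move_arm", "body": {"plan": [0, 0, -10, 0, 0, 0, 0, 0, 0, -8, 0, 0, 0, 0, 0, 0, -6, 0, 0, 0, 0, 0, 0, -5, 0, 0, 0, 0, 0, 0, -3, 0, 0, 0, 0, 0, 0, 0, 0, 0, 0, 0]}}

```text
time: 3.4
eef_pos: [0.6054, 0.0881, 0.1235]
tcp_rot: [0.764, 0.646, 0.001, 0.001]
contact_force: [-2.3, -0.1, 9.7]
opening: 0.002
finger_force: 4.5
```

Emit:
{"method": "move_arm", "body": {"plan": [0, 0, -1, 0, 0, 0, 0, 0, 0, -1, 0, 0, 0, 0, 0, 0, 0, 0, 0, 0, 0]}}

```text
time: 3.7
eef_pos: [0.6054, 0.0881, 0.1221]
tcp_rot: [0.764, 0.646, 0.001, 0.001]
contact_force: [-4.0, -0.1, 11.8]
opening: -0.002
finger_force: 5.5
```

Emit:
{"method": "move_arm", "body": {"plan": [0, 0, -1, 0, 0, 0, 0, 0, 0, -1, 0, 0, 0, 0, 0, 0, -1, 0, 0, 0, 0, 0, 0, 0, 0, 0, 0, 0]}}

```text
time: 4.1
eef_pos: [0.6054, 0.0882, 0.12]
tcp_rot: [0.764, 0.646, 0.001, 0.001]
contact_force: [-5.0, -0.1, 15.8]
opening: 0.003
finger_force: 7.3
```

Emit:
{"method": "move_arm", "body": {"plan": [0, 0, -1, 0, 0, 0, 0, 0, 0, -1, 0, 0, 0, 0, 0, 0, 0, 0, 0, 0, 0]}}

```text
time: 4.4
eef_pos: [0.6056, 0.0882, 0.1199]
tcp_rot: [0.764, 0.646, 0.0, 0.001]
contact_force: [-9.0, -0.2, 20.8]
opening: -0.003
finger_force: 10.8
```

The plunger is on the firm stop at 0.120. Now I release fully and look at the pin.

Emit:
{"method": "move_arm", "body": {"plan": [0, 0, 8, 0, 0, 0, 0, 0, 0, 12, 0, 0, 0, 0, 0, 0, 12, 0, 0, 0, 0, 0, 0, 0, 0, 0, 0, 0, 0, 0, 0, 0, 0, 0, 0, 0, 0, 0, 0, 0, 0, 0, 0, 0, 0, 0, 0, 0, 0, 0, 0, 0, 0, 0, 0, 0]}}

```text
time: 5.2
eef_pos: [0.6038, 0.0881, 0.1454]
tcp_rot: [0.764, 0.646, -0.001, -0.001]
contact_force: [-0.2, 0.6, 0.3]
opening: -0.003
finger_force: 0.0
```

```bash
python3 look.py l2
```

```text
(no output)
```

View pics/l2.png

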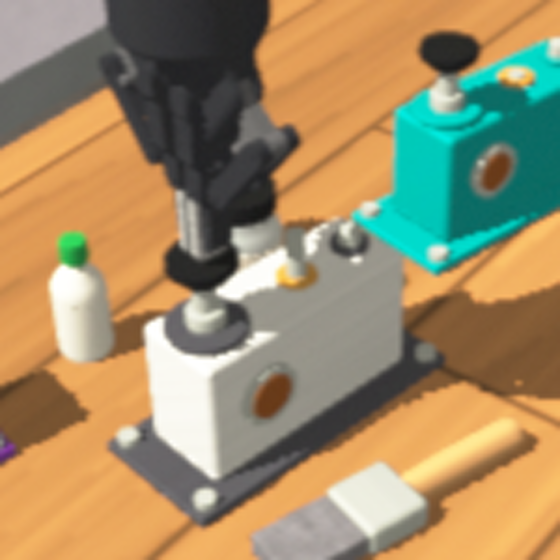

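The pin has risen (tip row 252 → 228) and the head is fully up at (201,262). Second stroke.

Emit:
{"method": "move_arm", "body": {"plan": [0, 0, -6, 0, 0, 0, 0, 0, 0, -8, 0, 0, 0, 0, 0, 0, -7, 0, 0, 0, 0, 0, 0, -6, 0, 0, 0, 0, 0, 0, -3, 0, 0, 0, 0, 0, 0, -1, 0, 0, 0, 0, 0, 0, -1, 0, 0, 0, 0, 0, 0, 0, 0, 0, 0, 0, 0, 0, 0, 0, 0, 0, 0]}}

```text
time: 6.2
eef_pos: [0.6053, 0.0882, 0.1199]
tcp_rot: [0.763, 0.646, 0.0, 0.0]
contact_force: [-9.8, -0.8, 22.5]
opening: -0.001
finger_force: 11.3
```

Emit:
{"method": "move_arm", "body": {"plan": [0, 0, 8, 0, 0, 0, 0, 0, 0, 12, 0, 0, 0, 0, 0, 0, 12, 0, 0, 0, 0, 0, 0, 0, 0, 0, 0, 0, 0, 0, 0, 0, 0, 0, 0, 0, 0, 0, 0, 0, 0, 0, 0, 0, 0, 0, 0, 0, 0, 0, 0, 0, 0, 0, 0, 0]}}

```text
time: 7.0
eef_pos: [0.6039, 0.0882, 0.1454]
tcp_rot: [0.764, 0.646, -0.001, -0.001]
contact_force: [0.3, 0.4, -0.4]
opening: -0.001
finger_force: 0.0
```

Emit:
{"method": "move_arm", "body": {"plan": [0, 0, -6, 0, 0, 0, 0, 0, 0, -8, 0, 0, 0, 0, 0, 0, -7, 0, 0, 0, 0, 0, 0, -6, 0, 0, 0, 0, 0, 0, -3, 0, 0, 0, 0, 0, 0, -1, 0, 0, 0, 0, 0, 0, -1, 0, 0, 0, 0, 0, 0, 0, 0, 0, 0, 0, 0, 0, 0, 0, 0, 0, 0]}}

```text
time: 7.9
eef_pos: [0.6051, 0.0881, 0.12]
tcp_rot: [0.763, 0.646, -0.0, 0.0]
contact_force: [-10.7, -0.6, 22.8]
opening: 0.0
finger_force: 11.5
```

Emit:
{"method": "move_arm", "body": {"plan": [0, 0, 8, 0, 0, 0, 0, 0, 0, 12, 0, 0, 0, 0, 0, 0, 12, 0, 0, 0, 0, 0, 0, 0, 0, 0, 0, 0, 0, 0, 0, 0, 0, 0, 0, 0, 0, 0, 0, 0, 0, 0, 0, 0, 0, 0, 0, 0, 0, 0, 0, 0, 0, 0, 0, 0]}}

```text
time: 8.7
eef_pos: [0.6038, 0.0881, 0.1454]
tcp_rot: [0.764, 0.646, -0.001, -0.001]
contact_force: [-0.2, -0.0, 0.3]
opening: 0.001
finger_force: 0.0
```

Emit:
{"method": "move_arm", "body": {"plan": [0, 0, -6, 0, 0, 0, 0, 0, 0, -8, 0, 0, 0, 0, 0, 0, -7, 0, 0, 0, 0, 0, 0, -6, 0, 0, 0, 0, 0, 0, -3, 0, 0, 0, 0, 0, 0, -1, 0, 0, 0, 0, 0, 0, -1, 0, 0, 0, 0, 0, 0, 0, 0, 0, 0, 0, 0, 0, 0, 0, 0, 0, 0]}}

```text
time: 9.6
eef_pos: [0.6051, 0.0882, 0.1199]
tcp_rot: [0.763, 0.646, -0.0, 0.0]
contact_force: [-10.4, 0.8, 22.5]
opening: 0.001
finger_force: 11.4
```

Emit:
{"method": "move_arm", "body": {"plan": [0, 0, 8, 0, 0, 0, 0, 0, 0, 12, 0, 0, 0, 0, 0, 0, 12, 0, 0, 0, 0, 0, 0, 0, 0, 0, 0, 0, 0, 0, 0, 0, 0, 0, 0, 0, 0, 0, 0, 0, 0, 0, 0, 0, 0, 0, 0, 0, 0, 0, 0, 0, 0, 0, 0, 0]}}

```text
time: 10.4
eef_pos: [0.6039, 0.0882, 0.1454]
tcp_rot: [0.764, 0.646, -0.001, -0.001]
contact_force: [-0.0, 0.6, -0.3]
opening: 0.0
finger_force: 0.0
```

```bash
python3 look.py l3
```

```text
(no output)
```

View pics/l3.png

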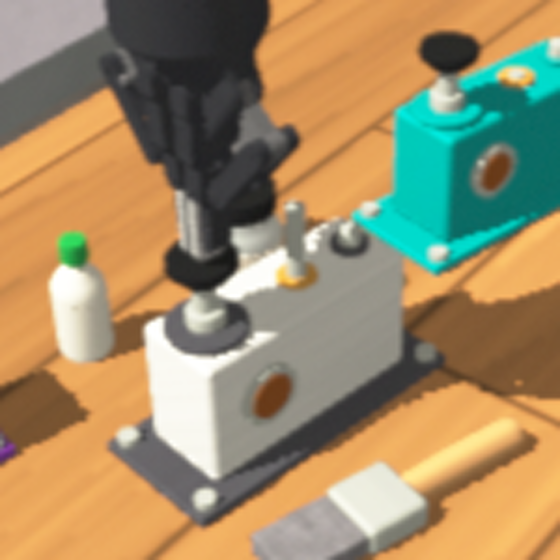

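The pin now stands tall (tip at about (292,202), was 228). I'll do one more harmless stroke, then check it has stopped rising.

Emit:
{"method": "move_arm", "body": {"plan": [0, 0, -6, 0, 0, 0, 0, 0, 0, -8, 0, 0, 0, 0, 0, 0, -7, 0, 0, 0, 0, 0, 0, -6, 0, 0, 0, 0, 0, 0, -3, 0, 0, 0, 0, 0, 0, -1, 0, 0, 0, 0, 0, 0, -1, 0, 0, 0, 0, 0, 0, 0, 0, 0, 0, 0, 0, 0, 0, 0, 0, 0, 0]}}

```text
time: 11.4
eef_pos: [0.6053, 0.0882, 0.1199]
tcp_rot: [0.763, 0.646, 0.0, 0.0]
contact_force: [-9.9, -1.2, 22.1]
opening: 0.0
finger_force: 11.2
```

Emit:
{"method": "move_arm", "body": {"plan": [0, 0, 8, 0, 0, 0, 0, 0, 0, 12, 0, 0, 0, 0, 0, 0, 12, 0, 0, 0, 0, 0, 0, 0, 0, 0, 0, 0, 0, 0, 0, 0, 0, 0, 0, 0, 0, 0, 0, 0, 0, 0, 0, 0, 0, 0, 0, 0, 0, 0, 0, 0, 0, 0, 0, 0]}}

```text
time: 12.2
eef_pos: [0.6039, 0.0881, 0.1454]
tcp_rot: [0.764, 0.646, -0.001, -0.001]
contact_force: [-0.3, -0.2, -0.4]
opening: 0.003
finger_force: 0.0
```

Emit:
{"method": "move_arm", "body": {"plan": [0, 0, 20, 0, 0, 0, 0, 0, 0, 30, 0, 0, 0, 0, 0, 0, 40, 0, 0, 0, 0, -20, 20, 30, 0, 0, 0, 0, -30, 30, 10, 0, 0, 0, 0, -30, 30, 0, 0, 0, 0, 0, -20, 20, 0, 0, 0, 0, 0, 0, 0, 0, 0, 0, 0, 0, 0, 0, 0, 0, 0, 0, 0]}}

```text
time: 13.1
eef_pos: [0.5042, 0.1883, 0.2763]
tcp_rot: [0.763, 0.646, 0.0, 0.0]
contact_force: [-0.1, 0.4, -0.7]
opening: -0.0
finger_force: 0.0
```

```bash
cat >> h.py <<'E'
def proj(d,p):
    f=d["color"].shape[0]/2/np.tan(np.radians(d["fov_y"]/2))
    c=R.from_quat(d["orientation"]).inv().apply(np.array(p)-d["origin"]); return d["cx"]+f*c[0]/-c[2],d["cy"]-f*c[1]/-c[2]
E
python3 look.py l4; python3 - <<'E'
from h import *
from plant import cams
S=cams.read_camera("side")
k=560/150
for n,p in dict(pinbase=(.593,.0225,.095),pinfull=(.593,.0225,.139),pin35=(.593,.0225,.130),head=(.604,.088,.14)).items():
    u,v=proj(S,p);print(n,(u-190)*k,(v-135)*k)
E
```

```text
pinbase 303.6852712403252 271.03125010095425
pinfull 302.3377087976566 206.63014956825123
pin35 302.6209126936531 220.1646931261784
head 207.0883334217072 255.98443935160162
```

View pics/l4.png

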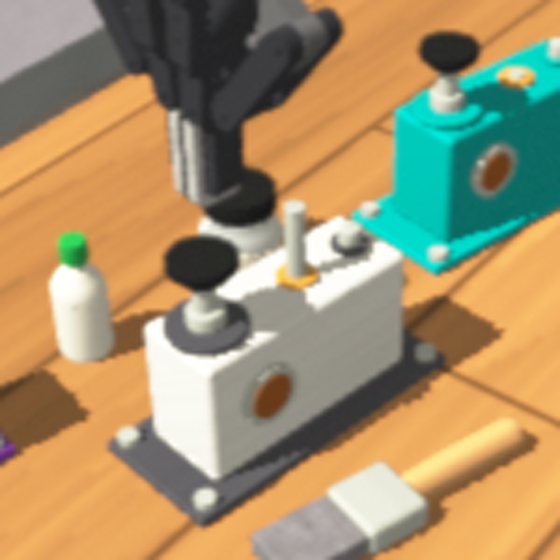

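The pin tip is at (294,204), unchanged by the fifth stroke and matching the predicted fully-out row of about 206. The head is up at (201,262), the bystanders haven't moved and the arm is clear.

```bash
python3 -c "
from plant import order
print(order.sign_off())"
```

```text
the job is handed in; nothing more can be done
None
```

I primed the aluminium lubricator with five full strokes. The pin stands fully out, the plunger is up, the arm is clear and the job is handed in.

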